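# Pack a sample tube and latch the transport case

### The job

Pack the green-capped tube for transport: lay it flat and centred in the slot of the blue foam in the open case (either way round) and let go, then close the lid fully, and last swing the red-knobbed hook on the front of the case over until it is fully home on its catch stud. Leave the blue-capped tube, the can, the tape, the timer and the amber bottle where they are.

Things in the scene. Friction and masses are not known exactly. Their poses are not given: they have to be found in the camera images.
- case: grey transport case fixed to the worktop, base 130 mm (x) by 190 mm (y) by 48 mm high, walls 4 mm; origin under its centre, z up, its front (with the hook) is its own -x side, the lid hinge runs along the top of its +x side. Inside is blue foam whose top is 10 mm above the worktop, with a black strip along its slot. The case turns up left or right of the robot's middle, turned up to 0.3 rad.
- slot (a point): centre of the slot on the foam top, at case x = -8, y = 0, z = 10 mm; axes as the case's; the slot runs along y, 26 mm wide, between two pairs of foam ribs 6 mm high and 12 mm wide (x) that stand only at y = 40 to 60 mm either side, so the 80 mm between them is free for fingers. The front wall's inner face is 53 mm from it.
- lid_axis (a point): middle of the lid's hinge line, at case x = +65, z = 48 mm; axes as the case's, hinge line along y
- lid (a joint): angle of the lid, rad: 0 shut, 1.57 upright, at most 2.0. The white lid is a shallow tray, 130 mm from hinge to front edge, 190 mm wide; its flat outer face lies 16 mm outside the hinge line (case top 64 mm high when shut). Starts at 1.75 to 1.9; stiff hinge (0.16 N m): it stays where left. A steel tongue 24 mm wide with the 6 mm catch stud hangs 23 mm past its rim at the front edge.
- hook_axis (a point): pivot of the hook on the case's front, at case x = -73, y = +35, z = 36 mm; axes as the case's; the hook turns about x
- hook (a joint): angle of the hook, rad: 0 home on the stud (hook level, pointing to the case's -y), 1.57 upright, at most 2.5 (leaning to +y). Starts at 1.2 to 2.3. Stiff pivot (0.06 N m): it stays where it is left, and has to be pushed down to its stop.
- hook_knob (a point): middle of the hook's red knob, a round pin 13 mm thick that stands forward from the hook (reaching 3 to 27 mm in front of the hook's plane, this point 16 mm). It lies 76 mm from the pivot along the hook and 8 mm above that line: closed it is at case y = -41, z = 44 mm; opened by angle a it is turned by a about the pivot, up and towards +y. Its axes turn with the hook.
- mat: thin mat with a green edge fixed to the worktop, 210 (x) by 240 (y) by 2 mm; origin under its centre; the tubes and the can are on it
- tube_green: conical sample tube with GREEN screw cap, lying flat, 118 mm long along its own y, about 18 mm high, gripped width 14 mm (cap looks 22 mm), 20 to 45 g; origin at the centre of its underside; it does not roll
- tube_blue: same tube with a BLUE cap, not to be moved; the two lie about side by side, 110 mm apart, either may be the nearer
- objective_can: white round can 36 mm across, 48 mm high, standing between the tubes close to them; origin under its centre; a bystander
- tape_roll: yellow tape roll, 62 mm across, 19 mm high, lying flat; origin under its centre; a bystander
- lab_timer: white timer 62 x 66 x 16 mm lying flat; origin under its centre; a bystander
- amber_bottle: amber bottle with black cap, 52 mm across, 112 mm high, standing close to the case's +y end; origin under its centre; a bystander

How it is judged:
By the outcome, as a careful person would: the job done as asked, in the order asked, and still so for the second after the job is handed in, with the robot touching nothing.
It also fails if it takes over 67 s, if anything falls off the work surface, if the arm or the gripper's body presses on something with over 40 N, if the wrist force passes 120 N, or if a joint passes its speed limit or range.

### The arm

A 7-joint arm with a two-finger parallel gripper is mounted at the origin on a cart in front of the work surface, level with it; the furniture and walls round the work are solid. World frame = base frame: x ahead of the robot, y to its left, z up, the work surface at z = 0. Lengths are in m, angles in rad, forces in N, time in s.
With the tool pointing down it reaches from about 0.35 to 0.9 m from the base axis. Payload 8.1 kg.
Tool frame: the origin (TCP) lies at the very end of the fingers, on their centre line; the grasp point (between the pads) lies 19 mm behind it (arm.tcp_to_grasp is the distance from the TCP to the grasp point, in m); z points along the fingers, y is the line along which they close (so a half turn about z gives the same grasp; the last joint's range is limited). The gripper opens to 92 mm and grips with 3 to 60 N. Pads are 19 mm wide; open, the fingers measure 130 mm over their backs; the gripper's body (75 mm by 190 mm) begins 47 mm behind the grasp point.
Start: joints at [-1.3, 0.434, 0.025, 1.573, -0.012, 1.134, -0.075], TCP at [0.228, 0.582, 0.227] pointing down, gripper open.
Joint ranges: [-2.62, 2.62], [-0.44, 2.09], [-1.27, 1.32], [0.08, 2.57], [-1.32, 4.46], [0.12, 2], [-2.74, 2.74]. Speed limits (rad/s): [2.22, 2.22, 3.01, 3.01, 3.14, 3.14, 3.14].

### API

Orientations are given as a rotation vector (axis times angle).
In Python, from cell import arm gives the robot as it stands.
- The arm moves only by the shell command python3 nudge.py 'ROWS' [FORCE]. ROWS is a JSON list of rows, 1 to 10 of them, each of 5 numbers: dx, dy, dz in m, then a turn about the tool's z in rad, then the opening from 0.0 (shut) to 1.0 (fully open); each row shifts and turns the commanded pose from where the row before left it, along the tool's axes as they then stand; what a row does not reach is not made up. A row lasts 1/10 s, in which the tool goes at most 0.05 m and 0.15 rad, less where a joint would pass 70% of its speed; a pose out of reach is approached as far as the arm can. The fingers move at their own pace and stop on an object; FORCE is the grip in N (left out, the last holds). Time passes only in rows, so rows that do not move let the fingers close. It prints the time, the measured TCP pose, the force, the opening and the grip force at its end.
- arm.observe(): the state, without advancing time (a new reading comes with each control period).
- arm.get_image(name): name is "scene" or "top" or "wrist"; returns a dict with "image" (400x640x3 uint8, blue, green, red), "fx", "fy", "cx", "cy" (pixels), "cam_to_world" (4x4, takes a point from camera to world coordinates); the wrist camera has in their place "mount" (4x4, takes a point from camera to tool coordinates, whose origin is the TCP and whose axes are the flange's). Camera axes: x right, y down, z forward; pixel columns grow to the right and rows downward; lengths in m; the calibration is good to about 2 mm. A picture is of the moment at which its call begins: read the wrist's pose just before it. There is no depth.
- arm.sign_off(): hands the job in; it is judged then, once.
The state is a dict: "clock": time; "joints": joint angles; "dq": joint speeds; "joint_efforts": joint torques, N m; "position": TCP position; "ee_rot": TCP orientation; "force": force on the tool from outside, world axes, zero at the start; "ft_torque": the same for the moment, N m; "width": opening from 0.0 (shut) to 1.0 (fully open); "gripper_force": force on a finger pad.
Only numpy, scipy, OpenCV 4.12 (cv2) and the standard library are available. Lean on these libraries where they do the work, as an engineer would, in place of code of your own. Each camera call takes 0.05 s, during which the arm holds its last target. There are 200 camera calls.

## Working session

There is one attempt and no reset: what is moved stays moved. The work goes in short steps, Python scripts to look and compute and a shell command to move; the robot and the scene stay as the last step left them, time stands still between calls to the robot, and variables do not carry over. Pictures are saved under pics/ and viewed, at most 10 in all, crops included, and the job is handed in when it is done.

```bash
ls; mkdir -p pics; python3 - <<'E'
from cell import arm
import cv2,numpy as np
s=arm.observe();print(s['clock'],s['position'],s['ee_rot'],s['width'])
for n in("scene","top"):
    d=arm.get_image(n);cv2.imwrite(f'pics/{n}0.png',d['image']);print(n,d['fx'],d['cx'],d['cy'],np.round(d['cam_to_world'],4).tolist())
    np.savez(f'{n}.npz',fx=d['fx'],fy=d['fy'],cx=d['cx'],cy=d['cy'],T=d['cam_to_world'],im=d['image'])
E
```

```text
cell.py
nudge.py
pics
0.0 [0.22809365 0.58132802 0.2259479 ] [-5.83806098e-01 -3.08672722e+00  2.49685238e-03] 1.001568399778057
scene 492.34902223276424 321.4500047807932 203.3113291456617 [[0.6008, -0.5593, 0.5712, -0.1854], [-0.7994, -0.4271, 0.4226, -0.4946], [0.0076, -0.7105, -0.7037, 0.9146], [0.0, 0.0, 0.0, 1.0]]
top 370.54620631168297 315.8387154933382 197.710328261133 [[0.004, -0.9987, 0.0517, 0.4696], [-0.9999, -0.0032, 0.0148, 0.0405], [-0.0146, -0.0517, -0.9986, 1.017], [0.0, 0.0, 0.0, 1.0]]
```
View pics/top0.png

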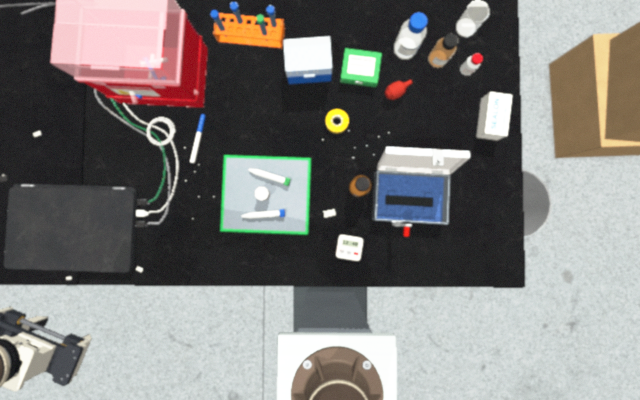

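View pics/scene0.png

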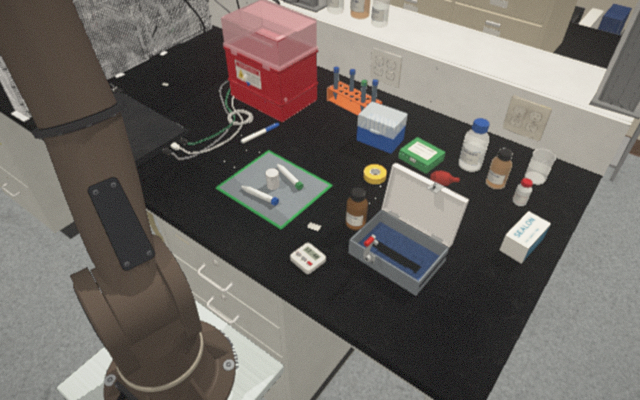

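The top view shows the green tube from its tail at (250,170) to its cap at (288,182), with the can at (262,194). The case is at about (411,200), with its hook knob near (407,230), the amber bottle at (360,185) and the timer at (350,248). In the scene view the case is open and the knob is near (370,240). Next I'll magnify these areas.

```bash
cat > h.py <<'E'
import numpy as np,cv2
from scipy.spatial.transform import Rotation as R
class C:
    def __init__(s,d,T=None):
        s.K=np.array([[d['fx'],0,d['cx']],[0,d['fy'],d['cy']],[0,0,1.]]);s.T=np.array(d['T'] if T is None else T)
    def ray(s,uv,z):
        r=s.T[:3,:3]@np.linalg.inv(s.K)@[uv[0],uv[1],1];o=s.T[:3,3];return o+r*(z-o[2])/r[2]
    def proj(s,P):
        P=np.atleast_2d(P);q=(P-s.T[:3,3])@s.T[:3,:3]@s.K.T;return q[:,:2]/q[:,2:]
def load(n): d=np.load(n+'.npz');return C(d),d['im']
E
python3 - <<'E'
from h import *
c,im=load('top');s,si=load('scene')
a=cv2.resize(im[135:245,340:480],None,fx=4,fy=4,interpolation=cv2.INTER_CUBIC)
b=cv2.resize(si[160:295,340:475],None,fx=4,fy=4,interpolation=cv2.INTER_CUBIC)
cv2.imwrite('pics/case_top.png',a);cv2.imwrite('pics/case_scene.png',b)
hsv=cv2.cvtColor(im,cv2.COLOR_BGR2HSV)
def blob(m,roi):
    x0,y0,x1,y1=roi;q=np.zeros(m.shape,np.uint8);q[y0:y1,x0:x1]=m[y0:y1,x0:x1]
    n,l,st,ce=cv2.connectedComponentsWithStats(q.astype(np.uint8));k=1+np.argmax(st[1:,4]);pts=np.argwhere(l==k)[:,::-1].astype(np.float32)
    return ce[k],st[k],cv2.minAreaRect(pts)
H,S,V=hsv[...,0],hsv[...,1],hsv[...,2]
g=blob((H>40)&(H<85)&(S>60),(240,160,300,205));print('gcap',g,c.ray(g[0],.015))
w=blob((V>190)&(S<60),(240,160,300,188));print('gbody',w,c.ray(w[0],.012))
f=blob((H>100)&(H<125)&(S>80),(370,150,455,230));print('foam',f)
for p in cv2.boxPoints(f[2]):print(c.ray(p,.012))
k=blob((V<45),(383,190,440,212));print('strip',k,c.ray(k[0],.010));
for p in cv2.boxPoints(k[2]):print(c.ray(p,.010))
E
```

```text
gcap (array([286.71428571, 181.33333333]), array([284, 177,   6,   9,  42], dtype=int32), ((286.5, 181.0), (8.0, 5.0), 90.0)) [0.56579771 0.13469525 0.015     ]
gbody (array([268.91301461, 172.59561753]), array([ 240,  160,   60,   28, 1506], dtype=int32), ((269.5, 173.5), (27.0, 59.0), 90.0)) [0.58990772 0.18384589 0.012     ]
foam (array([410.41086787, 197.02580141]), array([ 377,  174,   67,   48, 2558], dtype=int32), ((410.2039794921875, 197.4636993408203), (65.62164306640625, 44.71410369873047), 3.301865816116333))
[ 0.46756295 -0.10782677  0.012     ]
[ 0.58878154 -0.11534604  0.012     ]
[ 0.57889141 -0.29243427  0.012     ]
[ 0.45810819 -0.28385979  0.012     ]
strip (array([392.90909091, 199.84090909]), array([387, 197,  14,   6,  44], dtype=int32), ((393.5, 199.5), (5.0, 13.0), 90.0)) [ 0.51664119 -0.15366716  0.01      ]
[ 0.52430724 -0.13772721  0.01      ]
[ 0.52442042 -0.17289947  0.01      ]
[ 0.51084544 -0.17279479  0.01      ]
[ 0.51072537 -0.13764699  0.01      ]
```

View pics/case_top.png

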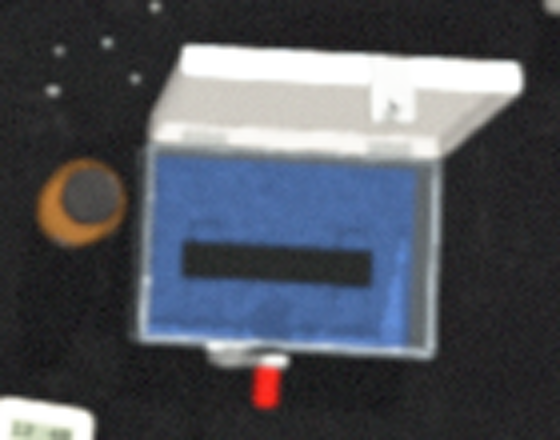

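View pics/case_scene.png

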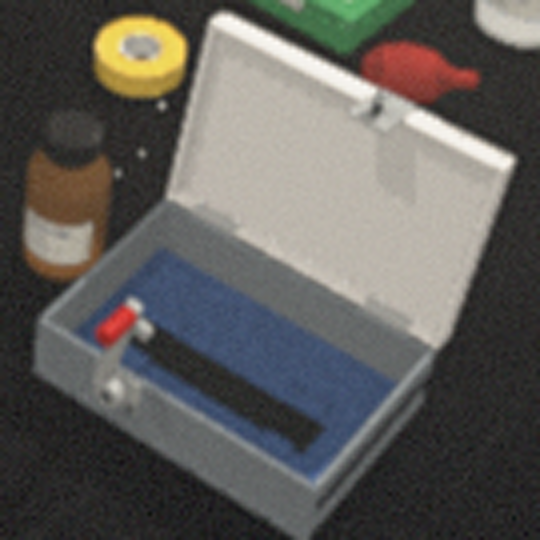

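The case crops clearly show the rim corners, the strip ends, the knob and the lid's top edge. I'll fit the case pose, hook angle and lid angle to these points.

```bash
cat >> h.py <<'E'
def case_pts(pose,P):
    x,y,t=pose;c,s=np.cos(t),np.sin(t);P=np.atleast_2d(P)
    return np.c_[x+c*P[:,0]-s*P[:,1],y+s*P[:,0]+c*P[:,1],P[:,2]]
def knob(a,d=-.016):
    v=np.array([-.076,.008]);# along -y, up
    y=-.076*np.cos(a)+.008*np.sin(a);z=.076*np.sin(a)+.008*np.cos(a)
    return np.array([-.073+d,.035+y,.036+z])
def lidpt(a,r,y,h):  # r from hinge toward front, h outward
    return np.array([.065-r*np.cos(a)+h*np.sin(a)*1.0,y,.048+r*np.sin(a)+h*np.cos(a)])
E
python3 - <<'E'
from h import *
from scipy.optimize import least_squares
c,_=load('top');s,_=load('scene')
tp=lambda L:np.array(L)/4+[340,135]-.375
sp=lambda L:np.array(L)/4+[340,160]-.375
rim=np.array([[.065,.095,.048],[.065,-.095,.048],[-.065,-.095,.048],[-.065,.095,.048]])
strip=None
T=tp([[148,148],[443,155],[437,357],[135,343]]);Sx=sp([[170,203],[437,350],[315,488],[38,322]])
st=tp([[184,241],[373,251],[370,287],[182,277]]).mean(0);print('strip c',c.ray(st,.010))
base=np.array([[-.065,.095,0],[-.065,-.095,0]]);bs=sp([[35,372],[303,540]])
def f(p):
    q=p[:3];return np.r_[(c.proj(case_pts(q,rim))-T).ravel(),(s.proj(case_pts(q,rim))-Sx).ravel(),(s.proj(case_pts(q,base))-bs).ravel(),(c.proj(case_pts(q,[[-.008,0,.010]]))-st).ravel()]
r=least_squares(f,[.52,-.195,-.05],loss='soft_l1');print(r.x,np.round(r.fun.reshape(-1,2),1).tolist());q=r.x
print('slot',case_pts(q,[[-.008,0,.01]]))
kt=tp([[266,386]]);ks=sp([[118,325]])
f2=lambda a:np.r_[(c.proj(case_pts(q,knob(a[0])))-kt).ravel(),(s.proj(case_pts(q,knob(a[0])))-ks).ravel()]
for a0 in(1.2,2.): r=least_squares(f2,[a0]);print('hook',r.x,r.fun)
lt=tp([[183,45],[523,62]]);ls=sp([[218,12],[515,158]])
f3=lambda a:np.r_[(c.proj(case_pts(q,[lidpt(a[0],.13,.095,.016),lidpt(a[0],.13,-.095,.016)]))-lt).ravel(),(s.proj(case_pts(q,[lidpt(a[0],.13,.095,.016),lidpt(a[0],.13,-.095,.016)]))-ls).ravel()]
r=least_squares(f3,[1.8]);print('lid',r.x,r.fun)
np.save('case.npy',q)
cap=c.ray([287.3,181.5],.012);tail=c.ray([250,170],.008);print(cap,tail,np.linalg.norm(cap-tail))
cv2.imwrite('pics/tube_top.png',cv2.resize(_,None,fx=1,fy=1)) if 0 else None
from cell import arm
s0=arm.observe();print(s0['position'],R.from_rotvec(s0['ee_rot']).as_matrix().round(3).tolist())
d=arm.get_image('wrist');print(d['fx'],d['cx'],d['cy'],np.round(d['mount'],4).tolist())
E
```

```text
strip c [ 0.51465784 -0.1969714   0.01      ]
[ 0.52175612 -0.19585774 -0.04916982] [[-0.0, -1.0], [-1.0, 1.0], [-1.2, 0.3], [1.0, -0.1], [-0.9, -1.2], [0.4, -0.0], [0.9, 0.8], [0.2, -0.6], [-0.0, 0.1], [0.7, 0.7], [-0.6, 0.3]]
slot [[ 0.51376579 -0.19546454  0.01      ]]
hook [1.36308008] [-0.44599229  0.7469702  -0.15492904  0.85962004]
hook [1.36308008] [-0.44599231  0.7469702  -0.15492905  0.85962003]
lid [1.75521162] [ 0.10400177  0.83327145 -1.51427263  0.73960228  1.74627954 -0.12758609
  0.88645096 -0.08494709]
[0.56563391 0.13337524 0.012     ] [0.59742867 0.23650804 0.008     ] 0.10799666742489002
[0.22809198 0.58139305 0.22601945] [[-0.931, 0.365, -0.0], [0.365, 0.931, -0.001], [-0.0, -0.001, -1.0]]
324.5383424841766 317.33026136755774 202.88086793618743 [[-0.0005, -0.9502, -0.3116, 0.0851], [1.0, -0.0006, 0.0003, -0.0002], [-0.0004, -0.3116, 0.9502, -0.1592], [0.0, 0.0, 0.0, 1.0]]
```

```bash
python3 nudge.py '[[-0.044,-0.024,0,0,1],[-0.044,-0.024,0,0,1],[-0.044,-0.024,0,0,1],[-0.044,-0.024,0,0,1],[-0.044,-0.024,0,0,1],[-0.044,-0.024,0,0,1],[-0.044,-0.024,0,0,1],[-0.044,-0.024,0,0,1],[-0.044,-0.024,0,0,1],[-0.044,-0.024,0,0,1]]'; python3 nudge.py '[[0,0,0,0.15,1],[0,0,0,0.15,1],[0,0,0,0.15,1],[0,0,0,0.15,1],[0,0,0,0.15,1],[0,0,0,0.15,1],[0,0,0,0.15,1],[0,0,0,0.15,1],[0,0,0,0.15,1],[0,0,0,0.15,1]]'
python3 - <<'E'
from h import *
from cell import arm
s=arm.observe();M=R.from_rotvec(s['ee_rot']).as_matrix();print(s['clock'],s['joints'],s['position'],M.round(3).tolist())
d=arm.get_image('wrist');T=np.eye(4);T[:3,:3]=M;T[:3,3]=s['position'];T=T@np.array(d['mount'])
np.savez('w1.npz',fx=d['fx'],fy=d['fy'],cx=d['cx'],cy=d['cy'],T=T,im=d['image']);cv2.imwrite('pics/w1.png',d['image'])
E
```

```text
clock: 1.15
position: [0.5503, 0.1969, 0.2267]
ee_rot: [-0.584, -3.087, -0.0]
force: [0.8, 0.6, -0.2]
width: 1.002
gripper_force: 0.0
clock: 2.15
position: [0.5492, 0.1987, 0.2265]
ee_rot: [-2.537, -1.853, 0.001]
force: [0.4, 0.5, 0.1]
width: 1.002
gripper_force: 0.0
2.15 [-0.81495837  0.39139414  0.52518105  1.70769889 -0.2162139   1.1010303
 -0.53314187] [0.54917598 0.19865802 0.22650084] [[0.304, 0.953, -0.0], [0.953, -0.304, -0.0], [-0.0, -0.0, -1.0]]
```

View pics/w1.png

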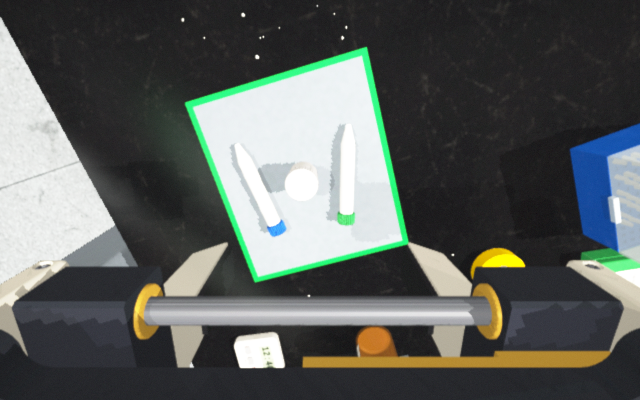

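The wrist view shows the green tube from its tail at (348,124) to its cap end at (346,224). The can's top is at about (301,183), so I need only a narrow opening between tube and can.

```bash
python3 - <<'E'
from h import *
c,im=load('w1')
hsv=cv2.cvtColor(im,cv2.COLOR_BGR2HSV);H,S,V=cv2.split(hsv)
roi=np.zeros_like(V);roi[118:230,330:362]=1
body=(roi>0)&(((V>228)&(S<25))|((H>45)&(H<85)&(S>80)))
g=np.argwhere(body)[:,::-1];print(len(g),g.min(0),g.max(0))
for y in range(120,228,8):
    x=g[g[:,1]==y,0];print(y,(x.min(),x.max(),x.mean()) if len(x) else None)
P=np.array([c.ray(p,.011) for p in g.astype(float)])[:,:2]
m=P.mean(0);u,sv,vt=np.linalg.svd(P-m,full_matrices=False);ax=vt[0]*np.sign(vt[0][1]);t=(P-m)@ax
print('axis',ax,'len',t.max()-t.min(),'mid',m+ax*(t.max()+t.min())/2, 'mean',m)
A=c.ray([348,124],.009);B=c.ray([346,224],.011);print(A,B,np.linalg.norm(A-B))
can=c.ray([301.5,183],.048);print('can',can)
mid=m+ax*(t.max()+t.min())/2;n=np.array([ax[1],-ax[0]]);print('can rel along/across',(can[:2]-mid)@ax,(can[:2]-mid)@n)
# check cap from top camera
ct,_=load('top');print('top proj',ct.proj(A),ct.proj(B))
cv2.imwrite('pics/w1c.png',cv2.resize(im[110:240,225:365],None,fx=4,fy=4,interpolation=cv2.INTER_CUBIC))
E
```

```text
2659 [330 118] [361 229]
120 (np.int64(330), np.int64(361), np.float64(345.5))
128 (np.int64(330), np.int64(361), np.float64(346.76))
136 (np.int64(330), np.int64(361), np.float64(347.8333333333333))
144 (np.int64(330), np.int64(361), np.float64(349.2173913043478))
152 (np.int64(330), np.int64(361), np.float64(350.04545454545456))
160 (np.int64(330), np.int64(361), np.float64(349.2173913043478))
168 (np.int64(330), np.int64(361), np.float64(350.04545454545456))
176 (np.int64(340), np.int64(361), np.float64(350.5))
184 (np.int64(340), np.int64(361), np.float64(350.5))
192 (np.int64(340), np.int64(361), np.float64(350.5))
200 (np.int64(340), np.int64(361), np.float64(350.5))
208 (np.int64(340), np.int64(361), np.float64(350.5))
216 (np.int64(337), np.int64(361), np.float64(348.75))
224 (np.int64(330), np.int64(361), np.float64(345.6551724137931))
axis [0.26708255 0.96367365] len 0.1357210202613557 mid [0.58292555 0.18257994] mean [0.58363663 0.18514561]
[0.5988463  0.24080262 0.009     ] [0.56287726 0.12544188 0.011     ] 0.12085475441872737
can [0.53173949 0.20066264 0.048     ]
can rel along/across 0.003754918974088086 -0.05415623598499851
top proj [[248.37517184 169.43635349]] [[290.2304876 182.5495703]]
```

View pics/w1c.png

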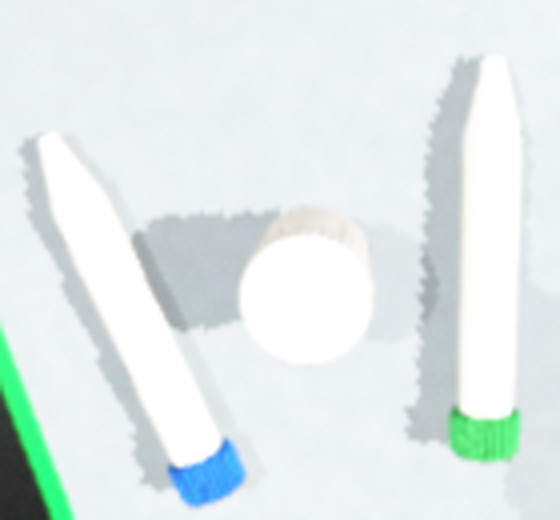

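```bash
python3 nudge.py '[[-0.029,0.035,0,0,0.37],[0,0,0.04,0,0.37],[0,0,0.04,0,0.37],[0,0,0.04,0,0.37],[0,0,0.03,0,0.37],[0,0,0,0,0.37]]' 15
python3 - <<'E'
from h import *
from cell import arm
s=arm.observe();M=R.from_rotvec(s['ee_rot']).as_matrix()
print('err tool',M.T@(np.array([.5737,.1602,.006])-s['position']),M[:2,1],s['width'])
d=arm.get_image('wrist');cv2.imwrite('pics/w2.png',d['image'])
E
```

```text
clock: 2.8
position: [0.5711, 0.1598, 0.0728]
ee_rot: [-2.527, -1.863, 0.011]
force: [-0.6, 0.0, -0.3]
width: 0.528
gripper_force: 0.0
err tool [0.00142111 0.00278877 0.06680463] [ 0.95520989 -0.29586805] 0.5282093600888161
```

View pics/w2.png

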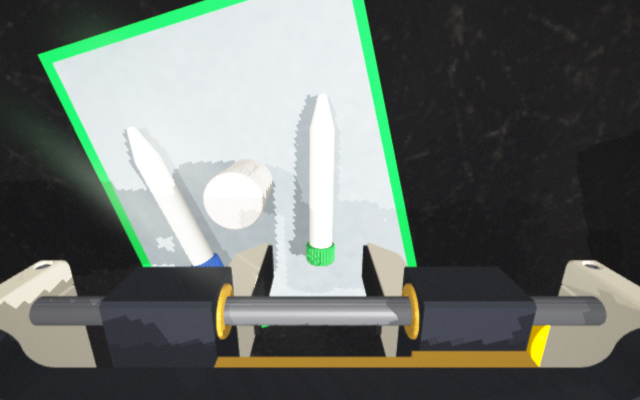

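The wrist view shows the tube centred between the fingers, with its cap end at (320,265) and its tail at (321,94). The can is clear at left. I'll cross-check the position, then go on down.

```bash
python3 - <<'E'
from h import *
from cell import arm
s=arm.observe();M=R.from_rotvec(s['ee_rot']).as_matrix()
d=arm.get_image('wrist');T=np.eye(4);T[:3,:3]=M;T[:3,3]=s['position'];T=T@np.array(d['mount'])
c=C(d,T)
A=c.ray([321.5,94],.009);B=c.ray([320,265],.011);can=c.ray([236,200],.05);print(A,B,np.linalg.norm(A-B),can)
for p in(A,B,(A+B)/2,can):print('tool',M.T@(p-s['position']))
E
python3 nudge.py '[[0,0,0,0,0.37],[0.0005,0.002,0,0,0.37]]'
```

```text
[0.60068482 0.24172617 0.009     ] [0.56277878 0.12215457 0.011     ] 0.12545212778183965 [0.53393146 0.199451   0.05      ]
tool [0.08637584 0.00259974 0.06614554]
tool [-0.03906277  0.0018587   0.06445931]
tool [0.02365653 0.00222922 0.06530242]
tool [ 0.02610246 -0.04873781  0.0254543 ]
clock: 3.1
position: [0.5773, 0.1609, 0.0786]
ee_rot: [2.53, 1.861, 0.004]
force: [-0.7, 0.1, 0.9]
width: 0.371
gripper_force: 0.0
```

```bash
python3 nudge.py '[[0,0,0,0,0.37],[0,0,0,0,0.37]]'; python3 nudge.py '[[0,0,0,0,0.37]]'
```

```text
clock: 3.3
position: [0.5767, 0.1606, 0.0776]
ee_rot: [2.531, 1.861, 0.002]
force: [-0.5, 0.3, 0.2]
width: 0.373
gripper_force: 0.0
clock: 3.4
position: [0.5764, 0.1605, 0.0771]
ee_rot: [2.531, 1.861, 0.001]
force: [-0.2, 0.8, 0.5]
width: 0.369
gripper_force: 0.0
```

```bash
python3 nudge.py '[[-0.001,-0.002,0.03,0,0.37],[0,0,0.025,0,0.37],[0,0,0.012,0,0.37],[0,0,0,0,0.37],[0,0,0,0,0.37]]'
```

```text
clock: 3.9
position: [0.5745, 0.16, 0.0103]
ee_rot: [2.531, 1.86, 0.001]
force: [-0.1, 0.3, -0.3]
width: 0.371
gripper_force: 0.0
```

```bash
python3 nudge.py '[[0,0,0.004,0,0.37],[0,0,0,0,0.0],[0,0,0,0,0.0],[0,0,0,0,0.0],[0,0,0,0,0.0],[0,0,0,0,0.0]]' 15
```

```text
clock: 4.5
position: [0.5742, 0.1602, 0.0061]
ee_rot: [-2.531, -1.861, -0.001]
force: [-1.4, 0.1, 4.9]
width: 0.139
gripper_force: 15.0
```

```bash
python3 nudge.py '[[0,0,-0.02,0,0],[0,0,-0.03,0,0],[0,0,-0.04,0,0],[0,0,-0.04,0,0],[0,0,-0.04,0,0],[0,0,0,0,0],[0,0,0,0,0]]'
python3 - <<'E'
from h import *
from cell import arm
q=np.load('case.npy')
s=arm.observe();M=R.from_rotvec(s['ee_rot']).as_matrix();print(s['position'],M[:2,1],np.arctan2(M[1,1],M[0,1]))
d=arm.get_image('wrist');T=np.eye(4);T[:3,:3]=M;T[:3,3]=s['position'];T=T@np.array(d['mount'])
np.savez('w3.npz',fx=d['fx'],fy=d['fy'],cx=d['cx'],cy=d['cy'],T=T,im=d['image']);cv2.imwrite('pics/w3.png',d['image'])
E
```

```text
clock: 5.2
position: [0.5744, 0.1603, 0.1765]
ee_rot: [2.531, 1.861, 0.003]
force: [-0.2, -1.1, -0.3]
width: 0.139
gripper_force: 15.0
[0.5743674  0.16027685 0.17646344] [ 0.9544853  -0.29825534] -0.3028645184978229
```

View pics/w3.png

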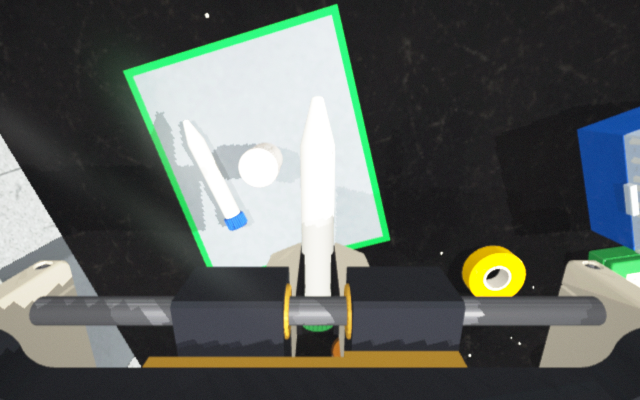

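The tube is held level, with its tail tip at (318,97) and its cap showing between the fingers at about (318,322), ending near row 331. The blue tube and the can haven't moved. Next I'll work out where the tube's centre sits in the tool, and the target.

```bash
python3 - <<'E'
from h import *
c,_=load('w3');q=np.load('case.npy')
P=np.array([0.5743674,0.16027685,0.17646344]);f=-.3029
M=np.array([[-np.sin(f),np.cos(f),0],[np.cos(f),np.sin(f),0],[0,0,-1]])
for uv in([318,97],[318,331]):
    print(M.T@(c.ray(uv,P[2]+.005)-P))
off=.024
t=q[2]
M2=np.array([[-np.sin(t),np.cos(t),0],[np.cos(t),np.sin(t),0],[0,0,-1]])
for off in(.022,.024,.026):
    tgt=case_pts(q,[[-.008,-off,.16]])[0];print('target',tgt,'delta in new tool axes',M2.T@(tgt-P))
print('turn about tool z',-(t-f))
E
```

```text
[ 0.08455548  0.00013147 -0.005     ]
[-0.04312193  0.00015572 -0.005     ]
target [ 0.51268449 -0.21743795  0.16      ] delta in new tool axes [-0.38029001 -0.04304367  0.01646344]
target [ 0.51258619 -0.21943553  0.16      ] delta in new tool axes [-0.38229001 -0.04304367  0.01646344]
target [ 0.51248789 -0.22143311  0.16      ] delta in new tool axes [-0.38429001 -0.04304367  0.01646344]
turn about tool z -0.2537301765284662
```

```bash
python3 nudge.py '[[0,0,0,-0.127,0],[0,0,0,-0.127,0],[-0.04,-0.0043,0,0,0],[-0.04,-0.0043,0,0,0],[-0.04,-0.0043,0,0,0],[-0.04,-0.0043,0,0,0],[-0.04,-0.0043,0,0,0],[-0.04,-0.0043,0,0,0],[-0.04,-0.0043,0,0,0],[-0.04,-0.0043,0,0,0]]'; python3 nudge.py '[[-0.04,-0.0043,0,0,0],[-0.02,-0.0043,0,0,0],[0,0,0,0,0],[0,0,0,0,0]]'
cat > st.py <<'E'
from h import *
from cell import arm
import sys
q=np.load('case.npy');s=arm.observe();M=R.from_rotvec(s['ee_rot']).as_matrix();P=s['position']
c,n=np.cos(q[2]),np.sin(q[2]);d=np.array(P)-[q[0],q[1],0]
print('t',s['clock'],'case xyz',np.round([c*d[0]+n*d[1],-n*d[0]+c*d[1],d[2]],4),'turn needed',round(float(np.arctan2(M[1,1],M[0,1])-q[2]),4),'F',np.round(s['force'],1),'w',round(s['width'],3))
if len(sys.argv)>3:
    print('rows total',np.round(M.T@(case_pts(q,[[float(v) for v in sys.argv[1:4]]])[0]-P),4))
E
python3 st.py -.008 -.0255 .08
```

```text
clock: 6.25
position: [0.5225, -0.159, 0.1741]
ee_rot: [-2.273, -2.165, 0.003]
force: [1.2, -0.3, -0.5]
width: 0.141
gripper_force: 15.0
clock: 6.65
position: [0.5116, -0.217, 0.1743]
ee_rot: [-2.275, -2.164, 0.002]
force: [-0.0, 0.5, -0.0]
width: 0.142
gripper_force: 15.0
t 6.65 case xyz [-0.0091 -0.0217  0.1743] turn needed -0.0009 F [-0.   0.5 -0. ] w 0.142
rows total [-0.0039  0.0013  0.0943]
```

```bash
python3 nudge.py '[[-0.004,-0.037,0,0,0],[0,0,0.03,0,0],[0,0,0.03,0,0],[0,0,0.03,0,0],[0,0,0,0,0],[0,0.02,0,0,0],[0,0.01,0,0,0],[0,0.01,0,0,0],[0,0.01,0,0,0],[0,0,0,0,0]]'; python3 st.py 0 -.0255 .08
```

```text
clock: 7.65
position: [0.5257, -0.2219, 0.0859]
ee_rot: [-2.274, -2.167, 0.001]
force: [0.1, 0.6, -0.4]
width: 0.141
gripper_force: 15.0
t 7.65 case xyz [ 0.0052 -0.0258  0.0859] turn needed 0.0006 F [ 0.1  0.6 -0.4] w 0.141
rows total [ 0.0003 -0.0052  0.0059]
```

```bash
cat > lid.py <<'E'
from h import *
from cell import arm
q=np.load('case.npy');d=arm.get_image('scene');c,im0=load('scene');im=d['image']
best=[]
g0=cv2.cvtColor(im0,cv2.COLOR_BGR2GRAY);g=cv2.cvtColor(im,cv2.COLOR_BGR2GRAY)
for a in(1.755,1.85,1.95,2.0): print(a,c.proj(case_pts(q,lidpt(a,.13,-.095,.016))).round(1))
for n,G in(('then',g0),('now',g)): print(n,{x:np.argwhere(G[170:230,x]>150).ravel()[:1]+170 for x in(440,445,450,455,460,464,468)})
E
python3 lid.py
```

```text
1.755 [[469.3 199. ]]
1.85 [[471.4 197.6]]
1.95 [[473.3 196.6]]
2.0 [[474.2 196.4]]
then {440: array([185]), 445: array([187]), 450: array([190]), 455: array([193]), 460: array([195]), 464: array([197]), 468: array([170])}
now {440: array([200]), 445: array([176]), 450: array([196]), 455: array([188]), 460: array([190]), 464: array([192]), 468: array([170])}
```

The lid edge has moved by about 0.2 rad, so the lid is near 1.95 and the body clears it. Next I'll move back over the slot and go down.

```bash
python3 nudge.py '[[0,-0.013,0,0,0],[0,0,0.02,0,0],[0,0,0.02,0,0],[0,0,0.01,0,0],[0,0,0,0,0],[0,0,0,0,0]]'; python3 st.py -.008 -.0255 .0145
```

```text
clock: 8.3
position: [0.5125, -0.2216, 0.0362]
ee_rot: [2.275, 2.166, 0.0]
force: [0.0, -0.2, -0.4]
width: 0.144
gripper_force: 15.0
t 8.3 case xyz [-0.008  -0.0262  0.0362] turn needed -0.0 F [ 0.  -0.2 -0.4] w 0.144
rows total [ 0.0007 -0.0001  0.0217]
```

```bash
python3 nudge.py '[[0,0,0.01,0,0],[0,0,0.008,0,0],[0,0,0.003,0,0],[0,0,0,0,0],[0,0,0,0,0]]'; python3 st.py -.008 -.0255 .0145
```

```text
clock: 8.8
position: [0.5122, -0.2214, 0.0146]
ee_rot: [-2.275, -2.166, 0.0]
force: [0.2, 0.0, -0.7]
width: 0.14
gripper_force: 15.0
t 8.8 case xyz [-0.0083 -0.026   0.0146] turn needed 0.0 F [ 0.2  0.  -0.7] w 0.14
rows total [0.0005 0.0003 0.0001]
```

Half a millimetre more, then I'll release with a modest opening and lift.

```bash
python3 nudge.py '[[0,0,0.001,0,0],[0,0,0,0,0],[0,0,0,0,0.37],[0,0,0,0,0.37],[0,0,0,0,0.37],[0,0,0,0,0.37]]'; python3 nudge.py '[[0,0,-0.02,0,0.37],[0,0,-0.03,0,0.37],[0,0,-0.03,0,0.37],[0,-0.02,-0.03,0,0.37],[0,-0.02,-0.04,0,0.37],[0,0,-0.04,0,0.37],[0,0,0,0,0.37]]'; python3 st.py -.008 -.0255 .0145
```

```text
clock: 9.4
position: [0.5122, -0.2214, 0.0137]
ee_rot: [-2.275, -2.166, 0.0]
force: [-0.8, 0.1, -0.5]
width: 0.366
gripper_force: 0.0
clock: 10.1
position: [0.4743, -0.2209, 0.2087]
ee_rot: [2.271, 2.16, 0.008]
force: [0.5, -0.2, -0.3]
width: 0.366
gripper_force: 0.0
t 10.1 case xyz [-0.0461 -0.0274  0.2087] turn needed -0.0008 F [ 0.5 -0.2 -0.3] w 0.366
rows total [0.0022 0.0365 0.1945]
```

```bash
python3 nudge.py '[[0,0,0,0,0.0],[0,0,0,0,0.0],[0,0,0,0,0.0]]'; python3 - <<'E'
from h import *
from cell import arm
q=np.load('case.npy');s=arm.observe();M=R.from_rotvec(s['ee_rot']).as_matrix()
d=arm.get_image('wrist');T=np.eye(4);T[:3,:3]=M;T[:3,3]=s['position'];T=T@np.array(d['mount'])
c=C(d,T);np.savez('w4.npz',fx=d['fx'],fy=d['fy'],cx=d['cx'],cy=d['cy'],T=T,im=d['image'])
L=c.proj(case_pts(q,[[-.008,.0,.019],[-.008,.059,.019],[-.008,-.059,.019],[.065,.095,.048],[-.065,-.095,.048]]));print(L.round(1))
x,y=L[0].astype(int);y0=max(y-100,0);x0=x-110
cv2.imwrite('pics/w4.png',cv2.resize(d['image'][y0:y0+190,x0:x0+220],None,fx=3,fy=3,interpolation=cv2.INTER_CUBIC));print(x0,y0)
E
```

```text
clock: 10.4
position: [0.4717, -0.219, 0.2024]
ee_rot: [-2.274, -2.165, 0.002]
force: [0.4, -0.2, -0.1]
width: 0.157
gripper_force: 0.0
[[356.4 155.4]
 [358.6  96.9]
 [354.5 208.1]
 [446.8  54. ]
 [302.7 248.8]]
246 55
```

View pics/w4.png

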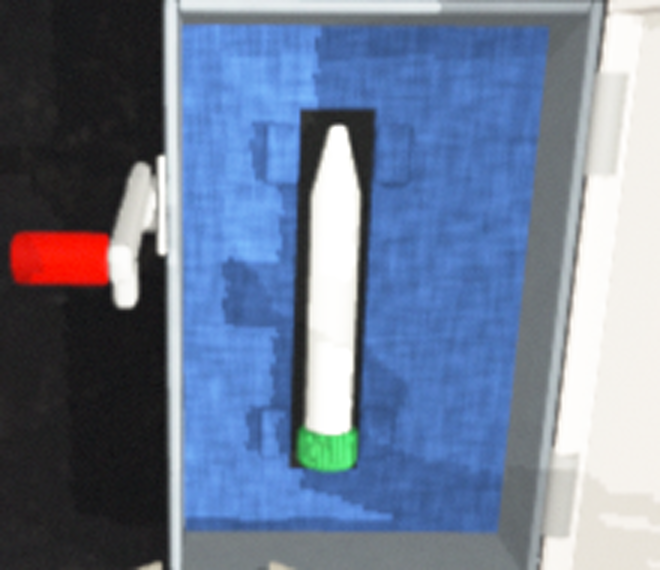

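The tube lies centred in the slot. Its tail tip at crop (338,125) is about 5 mm inside the strip end, and so is its cap once parallax is allowed for. The hook stands clear at left. I'll now go over behind the lid.

```bash
python3 nudge.py '[[0,0,-0.025,0,0],[-0.018,0.04,0,0,0],[0,0.045,0,0,0],[0,0.045,0,0,0],[0,0.045,0,0,0],[0,0.043,0,0,0],[0,0,0,0,0],[0,0,0,0,0]]'; python3 st.py .172 -.045 .145
```

```text
clock: 11.25
position: [0.6891, -0.248, 0.2262]
ee_rot: [-2.273, -2.165, 0.004]
force: [-1.4, -0.1, 0.3]
width: 0.004
gripper_force: 0.0
t 11.25 case xyz [ 0.1698 -0.0439  0.2262] turn needed 0.0005 F [-1.4 -0.1  0.3] w 0.004
rows total [-0.0011  0.0025  0.0812]
```

```bash
python3 nudge.py '[[0,0,0.04,0,0],[0,0,0.04,0,0],[0,0,0,0,0],[0,-0.012,0,0,0],[0,-0.012,0,0,0],[0,-0.011,-0.002,0,0],[0,-0.012,-0.004,0,0],[0,-0.012,-0.004,0,0],[0,-0.012,-0.002,0,0]]'; python3 st.py .1 -.045 .158;  python3 nudge.py '[[0,-0.014,0,0,0],[0,-0.014,0,0,0],[0,-0.015,0.001,0,0],[0,0,0,0,0]]'; python3 st.py .057 -.045 .157
```

```text
clock: 12.15
position: [0.6214, -0.2456, 0.1666]
ee_rot: [2.269, 2.161, 0.01]
force: [5.0, 1.5, 16.6]
width: 0.006
gripper_force: 8.7
t 12.15 case xyz [ 0.102  -0.0448  0.1666] turn needed 0.0004 F [ 5.   1.5 16.6] w 0.006
rows total [-0.0002 -0.0021  0.0086]
clock: 12.55
position: [0.5741, -0.2436, 0.1628]
ee_rot: [2.276, 2.162, 0.003]
force: [-0.5, -1.1, 0.7]
width: 0.006
gripper_force: 0.0
t 12.55 case xyz [ 0.0547 -0.0452  0.1628] turn needed -0.0021 F [-0.5 -1.1  0.7] w 0.006
rows total [0.0002 0.0023 0.0058]
```

The upward force suggests the finger may have caught the lid's edge. I'll measure the lid angle from the images.

```bash
cat > lidfit.py <<'E'
from h import *
from cell import arm
q=np.load('case.npy')
def box(a):
    return case_pts(q,[lidpt(a,r,y,h) for r in(0.,.13) for y in(-.095,.095) for h in(0,.016)])
for n in('scene','top'):
    d=arm.get_image(n);c,im0=load(n);im=d['image'];cv2.imwrite(f'pics/{n}_now.png',im)
    for tag,I in(('then',im0),('now',im)):
        hsv=cv2.cvtColor(I,cv2.COLOR_BGR2HSV);wh=((hsv[...,2]>120)&(hsv[...,1]<50)).astype(np.uint8)
        res=[]
        for a in np.arange(0,2.01,.1):
            m=np.zeros(wh.shape,np.uint8);h=cv2.convexHull(c.proj(box(a)).astype(np.float32).round().astype(np.int32));cv2.fillConvexPoly(m,h,1)
            big=cv2.dilate(m,np.ones((9,9)))-m
            res.append(wh[m>0].mean()-wh[big>0].mean())
        k=np.argsort(res)[::-1][:3];print(n,tag,[(round(.1*i,1),round(float(res[i]),2)) for i in k])
E
python3 lidfit.py
```

```text
scene then [(np.float64(1.8), 0.92), (np.float64(1.7), 0.91), (np.float64(1.9), 0.84)]
scene now [(np.float64(1.3), 0.75), (np.float64(1.2), 0.66), (np.float64(1.4), 0.61)]
top then [(np.float64(1.8), 0.77), (np.float64(1.9), 0.59), (np.float64(1.7), 0.51)]
top now [(np.float64(1.2), 0.56), (np.float64(1.1), 0.41), (np.float64(1.3), 0.39)]
```

The lid is at about 1.25 rad with the finger behind it, so the arc is working. Continuing down.

```bash
python3 nudge.py '[[0,-0.01,0.006,0,0],[0,-0.01,0.006,0,0],[0,-0.01,0.006,0,0],[0,-0.009,0.007,0,0],[0,-0.009,0.008,0,0],[0,-0.009,0.008,0,0],[0,0,0,0,0]]'; python3 st.py -.002 -.045 .123; python3 lidfit.py
```

```text
clock: 13.35
position: [0.5162, -0.2394, 0.1174]
ee_rot: [-2.274, -2.163, 0.002]
force: [0.6, -0.1, 0.3]
width: 0.005
gripper_force: 0.0
t 13.35 case xyz [-0.0034 -0.0438  0.1174] turn needed -0.0008 F [ 0.6 -0.1  0.3] w 0.005
rows total [-0.0012  0.0014 -0.0057]
scene then [(np.float64(1.8), 0.92), (np.float64(1.7), 0.91), (np.float64(1.9), 0.84)]
scene now [(np.float64(0.6), 0.57), (np.float64(0.5), 0.43), (np.float64(0.2), 0.26)]
top then [(np.float64(1.8), 0.77), (np.float64(1.9), 0.59), (np.float64(1.7), 0.51)]
top now [(np.float64(0.5), 0.61), (np.float64(0.6), 0.6), (np.float64(0.4), 0.49)]
```

```bash
python3 nudge.py '[[0,-0.007,0.007,0,0],[0,-0.006,0.008,0,0],[0,-0.006,0.008,0,0],[0,-0.004,0.008,0,0],[0,-0.004,0.008,0,0],[0,-0.004,0.008,0,0],[0,-0.002,0.006,0,0],[0,0,0,0,0]]'; python3 st.py -.036 -.045 .063; python3 lidfit.py
```

```text
clock: 14.25
position: [0.4847, -0.238, 0.0649]
ee_rot: [-2.275, -2.165, 0.001]
force: [0.6, 0.5, -0.1]
width: 0.004
gripper_force: 0.0
t 14.25 case xyz [-0.035  -0.0439  0.0649] turn needed -0.0002 F [ 0.6  0.5 -0.1] w 0.004
rows total [-0.0011 -0.001   0.0019]
scene then [(np.float64(1.8), 0.92), (np.float64(1.7), 0.91), (np.float64(1.9), 0.84)]
scene now [(np.float64(0.0), 0.44), (np.float64(0.6), 0.36), (np.float64(0.5), 0.33)]
top then [(np.float64(1.8), 0.77), (np.float64(1.9), 0.59), (np.float64(1.7), 0.51)]
top now [(np.float64(0.1), 0.6), (np.float64(0.0), 0.57), (np.float64(0.2), 0.54)]
```

Now I'll press the lid gently until the force shows it is shut.

```bash
python3 nudge.py '[[0,-0.01,0.001,0,0],[0,0,0.002,0,0],[0,0,0.002,0,0],[0,0,0,0,0]]'; python3 st.py; python3 nudge.py '[[0,0,0.003,0,0],[0,0,0,0,0]]'; python3 st.py
```

```text
clock: 14.75
position: [0.4742, -0.2379, 0.0633]
ee_rot: [-2.276, -2.164, -0.002]
force: [-12.9, 4.8, 42.2]
width: 0.006
gripper_force: 21.0
t 14.75 case xyz [-0.0455 -0.0443  0.0633] turn needed -0.0012 F [-12.9   4.8  42.2] w 0.006
clock: 14.95
position: [0.4743, -0.2381, 0.0625]
ee_rot: [-2.277, -2.164, -0.005]
force: [-21.6, 11.4, 75.4]
width: 0.008
gripper_force: 37.8
t 14.95 case xyz [-0.0454 -0.0445  0.0625] turn needed -0.0018 F [-21.6  11.4  75.4] w 0.008
```

The lid is hard shut: 75 N at z = 62.5 mm. I'll lift and go round to the +y side of the hook knob.

```bash
python3 nudge.py '[[0,0,-0.025,0,0],[0,0,-0.04,0,0],[0,0,-0.04,0,0],[0,-0.027,0,0,0],[0,-0.027,0,0,0],[0.035,0,0,0,0],[0.04,0,0,0,0],[0.037,0,0,0,0],[0,0,0,0,0],[0,0,0,0,0]]'; python3 st.py -.099 .066 .102; python3 - <<'E'
from h import *
from cell import arm
q=np.load('case.npy')
for n in('scene','top'):
    d=arm.get_image(n);c,_=load(n);im=d['image'];h=cv2.cvtColor(im,cv2.COLOR_BGR2HSV)
    e=c.proj(case_pts(q,knob(1.363)))[0];m=((h[...,0]<8)|(h[...,0]>172))&(h[...,1]>150)&(h[...,2]>90)
    p=np.argwhere(m)[:,::-1];p=p[np.linalg.norm(p-e,axis=1)<25];print(n,e,len(p),p.mean(0) if len(p) else '')
E
```

```text
clock: 15.95
position: [0.4266, -0.1224, 0.1628]
ee_rot: [-2.273, -2.169, -0.001]
force: [-1.1, 0.3, 0.1]
width: 0.005
gripper_force: 0.0
t 15.95 case xyz [-0.0986  0.0687  0.1628] turn needed 0.0023 F [-1.1  0.3  0.1] w 0.005
rows total [-0.0027 -0.0004  0.0608]
scene [368.97234976 241.73619728] 38 [368.81578947 240.94736842]
top [405.68146509 231.87209508] 0
```

```bash
python3 nudge.py '[[-0.001,0,0.03,0,0],[0,0,0.03,0,0],[0,0,0,0,0],[-0.012,0,0,0,0],[-0.012,0,0,0,0],[-0.011,0,0,0,0],[-0.01,0,0,0,0],[0,0,0,0,0]]'; python3 st.py -.099 .0219 .1013
```

```text
clock: 16.85
position: [0.4249, -0.1711, 0.1034]
ee_rot: [2.277, 2.162, 0.001]
force: [-0.5, 0.6, 0.2]
width: 0.006
gripper_force: 0.0
t 16.85 case xyz [-0.098   0.02    0.1034] turn needed -0.0024 F [-0.5  0.6  0.2] w 0.006
rows total [ 0.0019 -0.001   0.0021]
```

```bash
python3 nudge.py '[[-0.011,0,0.003,0,0],[-0.011,0,0.005,0,0],[-0.01,0,0.006,0,0],[-0.01,0,0.007,0,0],[-0.006,0,0.007,0,0],[-0.006,0,0.007,0,0],[-0.004,0,0.007,0,0],[0,0,0,0,0]]'; python3 st.py -.099 -.041 .0505
```

```text
clock: 17.65
position: [0.4214, -0.2272, 0.0599]
ee_rot: [-2.275, -2.165, 0.001]
force: [-0.2, -1.5, 0.3]
width: 0.004
gripper_force: 0.0
t 17.65 case xyz [-0.0987 -0.0362  0.0599] turn needed -0.0005 F [-0.2 -1.5  0.3] w 0.004
rows total [-0.0048 -0.0003  0.0094]
```

```bash
python3 nudge.py '[[-0.004,0,0.005,0,0],[-0.001,0,0.004,0,0],[0,0,0.002,0,0],[0,0,0,0,0]]'; python3 st.py -.099 -.041 .0505; python3 nudge.py '[[0,0,0.001,0,0],[0,0,0,0,0]]'; python3 st.py
```

```text
clock: 18.05
position: [0.4219, -0.2324, 0.0499]
ee_rot: [2.275, 2.165, 0.0]
force: [-1.4, -1.0, 8.0]
width: 0.007
gripper_force: 3.8
t 18.05 case xyz [-0.098  -0.0414  0.0499] turn needed -0.0002 F [-1.4 -1.   8. ] w 0.007
rows total [ 0.0004 -0.001  -0.0006]
clock: 18.25
position: [0.4219, -0.2324, 0.0494]
ee_rot: [2.275, 2.165, 0.001]
force: [-3.1, -0.7, 13.2]
width: 0.003
gripper_force: 6.7
t 18.25 case xyz [-0.0979 -0.0414  0.0494] turn needed -0.0002 F [-3.1 -0.7 13.2] w 0.003
```

```bash
python3 nudge.py '[[0,0,0.001,0,0],[0,0,0.001,0,0],[0,0,0,0,0]]'; python3 st.py; python3 nudge.py '[[0,0,-0.02,0,0],[0,0,-0.04,0,0],[0,0,-0.04,0,0],[0,-0.02,-0.04,0,0],[0.04,0.0,-0.04,0,0],[0.05,0.0,-0.03,0,0],[0.05,0,0,0,0],[0.05,0,0,0,0],[0.05,0,0,0,0],[0.05,0,0,0,0]]'; python3 nudge.py '[[0.05,0,0,0,0],[0.05,0,0,0,0],[0.03,0,0,0,0],[0,0,0,0,0],[0,0,0,0,0]]'; python3 - <<'E'
from h import *
from cell import arm
q=np.load('case.npy');o=[]
for n in('scene','top'):
    d=arm.get_image(n);c,_=load(n);im=d['image'];h=cv2.cvtColor(im,cv2.COLOR_BGR2HSV)
    m=((h[...,0]<8)|(h[...,0]>172))&(h[...,1]>150)&(h[...,2]>90)
    for a in(0,.05,.1): print(n,a,c.proj(case_pts(q,knob(a)))[0].round(1))
    e=c.proj(case_pts(q,knob(0)))[0];p=np.argwhere(m)[:,::-1];p=p[np.linalg.norm(p-e,axis=1)<15];print(len(p),p.mean(0) if len(p) else '')
    x,y=e.astype(int);o.append(cv2.resize(im[y-75:y+35,x-75:x+55],None,fx=3,fy=3,interpolation=cv2.INTER_CUBIC))
cv2.imwrite('pics/final.png',np.hstack(o))
E
```

```text
clock: 18.55
position: [0.4222, -0.2327, 0.0482]
ee_rot: [2.275, 2.164, 0.002]
force: [-6.2, 1.0, 28.0]
width: 0.007
gripper_force: 13.8
t 18.55 case xyz [-0.0977 -0.0417  0.0482] turn needed -0.0006 F [-6.2  1.  28. ] w 0.007
clock: 19.55
position: [0.4148, 0.049, 0.2481]
ee_rot: [2.275, 2.166, 0.002]
force: [0.0, -0.4, 0.1]
width: 0.0
gripper_force: 0.0
clock: 20.05
position: [0.4214, 0.1769, 0.2475]
ee_rot: [2.274, 2.168, -0.001]
force: [-1.0, -1.2, -0.7]
width: 0.003
gripper_force: 0.0
scene 0 [392.  277.4]
scene 0.05 [392.  276.2]
scene 0.1 [391.9 275. ]
52 [391.17307692 277.23076923]
top 0 [426.  232.2]
top 0.05 [426.2 232.3]
top 0.1 [426.3 232.3]
55 [426.32727273 231.98181818]
```

View pics/final.png

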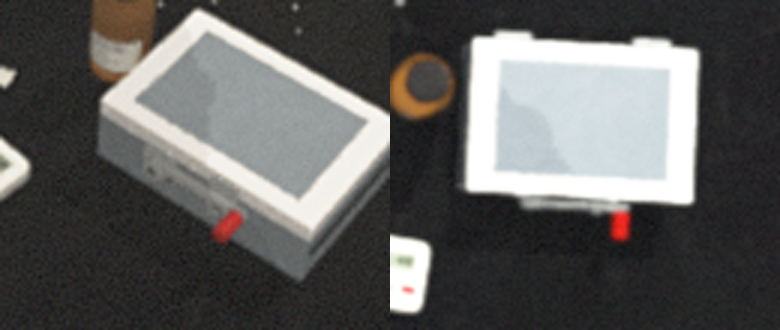

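The final view shows the lid flush and the hook level, with the knob at scene (391,277) against (392,277) expected when home. The bottle and timer haven't moved. Handing in.

```bash
python3 -c "
from cell import arm
print(arm.sign_off())"
```

```text
the job is handed in; nothing more can be done
None
```

The green-capped tube is packed centred in the foam slot, the lid is shut, the hook is home on its stud, and the job is handed in at about 20 s of the 67 s allowed; the verdict itself was not shown.

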